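Line up the pots on the low shelf and clip the row's end

ROBOT

A 6-joint arm with a two-finger parallel gripper is mounted at the origin on the work surface. World frame = base frame: x ahead of the robot, y to its left, z up, the work surface at z = 0. Lengths are in mm, angles in rad, forces in N, time in s.
With the tool pointing down it reaches from about 325 to 750 mm from the base axis. Payload 7.6 kg.
Tool frame: the origin (TCP) lies between the finger pads; the fingertips stand 17 mm ahead of it and the grasp point (between the pads) lies 2 mm behind it; z points along the fingers, y is the direction in which the jaws open and shut (so a half turn about z gives the same grasp; the last joint's range is limited). The gripper opens to 85 mm and grips with 20 to 120 N. Pads are 22 mm wide; open, the fingers measure 114 mm over their backs; the gripper's body (76 mm by 85 mm) begins 54 mm behind the grasp point. The pads swing forward as they close: fully open they stand 13 mm farther back than shut.
Start: joints at [-0.07, 0.052, 1.401, -0, 1.689, -0.07], TCP at [525.021, 0.021, 217.023] pointing down, gripper open.
Joint ranges: [-2.9, 2.9], [-0.91, 2.17], [0.12, 2.37], [-1.06, 4.2], [0.26, 2.73], [-2.93, 2.93]. Speed limits (rad/s): [2.57, 2.57, 3.01, 3.14, 3.14, 3.14].

INTERFACE

Orientations are given as a 3x3 rotation matrix whose columns are the frame's x, y, z axes.
In Python, from bench import sense, get_image, camera_model, hand_in gives the robot as it stands.
- The arm moves only by the shell command python3 -m creep 'ROWS' [FORCE]. ROWS is a JSON object of lists of equal length, an entry for each row: "offset": the shift along the world's x, y, z in mm, a list of three; "angular": the turn, a rotation vector about the world's x, y, z in degrees, a list of three; "fingers": the opening, from 0 (shut) to 1 (fully open). A call has 1 to 10 rows; each row is the pose to reach, as a shift and turn from the pose commanded when the call began; what a row does not reach only later rows make up. A row lasts 1/12 s, in which the tool goes at most 41.7 mm and 7.16 degrees, less where a joint would pass 70% of its speed; a pose out of reach is approached as far as the arm can. A call with a gripper value outside its range is refused whole. The fingers move at their own pace and stop on an object; FORCE is the grip in N (left out, the last holds). Time passes only in rows, so rows that repeat a pose let the fingers close. It gives the time, the measured TCP pose, the force and the opening at its end, in the units of the state.
- sense(): the state, without advancing time (a new reading comes with each control period).
- get_image(name): name is "scene" or "side" or "wrist"; returns the picture (480x640x3 uint8, red, green, blue); there is no depth.
- camera_model(name): a dict with "fov_y" (degrees; the focal length in pixels is half the picture's height over the tangent of half this angle, whatever the lens; pixels are square), "cx", "cy" (the principal point, pixels), "world_to_cam" (4x4, takes a point from world to camera coordinates); the wrist camera has in their place "tool_from_camera" (4x4, takes a point from camera to tool coordinates, whose origin is the TCP and whose axes are the flange's). Camera axes: x right, y down, z forward; pixel columns grow to the right and rows downward; lengths in mm; the calibration is good to about 2 mm. The wrist camera is an equidistant fisheye: a pixel r from the principal point sees the ray r / f radians off the axis. A picture is of the moment at which its call begins: read the wrist's pose just before it. camera_model takes no time and is no camera call.
- hand_in(): hands the job in, once; it reports no verdict.
The state is a dict: "time": time; "joints": joint angles; "qvel": joint speeds; "joint_efforts": joint torques, N m; "tcp_pos": TCP position; "tool_rot": TCP orientation; "ft_force": force on the tool from outside, world axes, zero at the start; "wrist_torque": the same for the moment, N m; "finger_gap": finger opening in mm.
Only numpy, scipy, OpenCV 4.12 (cv2) and the standard library are available. Lean on these libraries where they do the work, as an engineer would, in place of code of your own. Each camera call takes 0.05 s, during which the arm holds its last target. There are 200 camera calls.

TASK

Stand the three screw-lid pots upright on the low red shelf, in one straight row along the middle of its red strip, going down in height from the blue bottle that already stands there: tallest pot next to the bottle, then the middle one, then the shortest, side by side with gaps of no more than about 15 mm. Then mark the end of the row: squeeze the orange sprung clip off the wall of the rod box and release it, upright and gripping, onto the shelf's raised lip straight in front of the shortest pot. Set the pots down rather than dropping them, and leave the blue bottle and the grease tin on the shelf where they are.

Things in the scene. Friction and masses are not known exactly. Their poses are not given: they have to be found in the camera images.
- shelf: Fixed low shelf, 140 mm deep (its x) by 400 mm long (its y), dark red frame with a plywood board whose top is 60 mm above the table. Origin on the table under the board's centre; x points away from the robot, y along the shelf, z up. An upright lip, 10 mm thick, runs along the robot's side.
- shelf_strip (a point): Middle of the red strip (60 mm wide, full length) painted on the board, on the board's top surface, 60 mm above the table. Axes as the shelf: y runs along the strip. It lies 80 mm behind the middle of the lip's thickness.
- shelf_lip (a point): Middle of the top edge of the shelf's lip (lip 10 mm thick, top 95 mm above the table, 35 mm above the board). Axes as the shelf: y runs along the lip, x across its thickness.
- bottle: Blue bottle with a green cap, 60 mm diameter, 150 mm tall, standing on the red strip near one end of the shelf (either end). Origin at the centre of its underside. It stays where it is.
- grease_tin: Flat steel tin, 60 mm diameter, 45 mm tall, standing on the red strip near the other end of the shelf from the bottle. Origin at the centre of its underside. It stays where it is.
- pot_tall: Yellow round pot with a black lid and a narrow white label band, 56 mm diameter, 125 mm tall, upright on the table at the start. Origin at the centre of its underside, z up.
- pot_middle: Green round pot with a white lid and a narrow white label band, 56 mm diameter, 100 mm tall, upright on the table at the start. Origin at the centre of its underside, z up.
- pot_short: White round pot with an orange lid, 56 mm diameter, 78 mm tall, upright on the table at the start. Origin at the centre of its underside, z up.
- rod_box: Fixed open wooden box, 140 mm (its x) by 180 mm (its y), 85 mm tall, walls 10 mm thick, with rods lying inside. Origin on the table under its centre. The clip starts on the wall at its -x side (towards the robot).
- clip: Sprung clip, 36 mm wide (its y), 97 mm tall: steel jaws below, orange handles above. It starts upright over the rod box's near wall, gripping it by 20 mm. Origin midway between the two jaw tips, at their lowest points; z up to the handles, x across the jaws, y along the wall. The hinge pin's underside is 39 mm up: an edge can enter at most that far.
- clip_grip (a point): Midway between the clip's orange handles, 84 mm above the clip's origin. Handles run from 40 to 97 mm up, leaning apart: 50 mm over their outsides here, 58 mm at the top. Squeeze them along x from above (15 N; grip with 30 N or more) until parallel, about 22 mm over their outsides: the jaws then open from 10 to 35 mm at the tips. Let go and they shut.
- clip_jaw (a joint): Hinge of the clip's second lever: 0 when gripping a 10 mm edge (on the box wall or the lip), -0.15 rad when shut on nothing, 0.58 rad when squeezed fully open.

How it is judged:
By the outcome, as a careful person would: the job done as asked, in the order asked, and still so for the second after the job is handed in, with the robot touching nothing.
It also fails if it takes over 72 s, if anything falls off the work surface, if the arm or the gripper's body presses on something with over 40 N, if the wrist force passes 120 N, or if a joint passes its speed limit or range.

## Working session

There is one attempt and no reset: what is moved stays moved. The work goes in short steps, Python scripts to look and compute and a shell command to move; the robot and the scene stay as the last step left them, time stands still between calls to the robot, and variables do not carry over. Pictures are saved under pics/ and viewed, about 8 in all and at most 12, crops included, and the job is handed in when it is done.

```bash
mkdir -p pics
cat > h.py <<'E'
import numpy as np,cv2,json
from bench import sense,get_image,camera_model
def save(n,f,crop=None,k=1):
    im=get_image(n)[:,:,::-1].copy()
    cv2.imwrite(f'pics/raw_{f}.png',im)
    if crop: a,b,c,d=crop; im=im[b:d,a:c]
    cv2.imwrite(f'pics/{f}.png',cv2.resize(im,None,fx=k,fy=k,interpolation=cv2.INTER_CUBIC))
def ray(n,u,v,st=None):
    m=camera_model(n)
    f=240/np.tan(np.radians(m['fov_y'])/2)
    p=np.array([u-m['cx'],v-m['cy']])
    if n=='wrist':
        r=np.hypot(*p);t=r/f;d=np.array([*(p/max(r,1e-9)*np.sin(t)),np.cos(t)])
        T=np.array(m['tool_from_camera']);R=np.array(st['tool_rot'])
        return R@T[:3,3]+np.array(st['tcp_pos']),R@T[:3,:3]@d
    W=np.linalg.inv(np.array(m['world_to_cam']));return W[:3,3],W[:3,:3]@np.array([p[0]/f,p[1]/f,1])
def at(n,u,v,z,st=None):
    o,d=ray(n,u,v,st);return (o+d*(z-o[2])/d[2]).round(1)
E
python3 - <<'E'
from h import *
s=sense();print({k:np.round(v,3).tolist() for k,v in s.items()})
for n in('scene','side','wrist'):
    save(n,n+'0'); 
    print(camera_model(n))
E
```

```text
{'time': 0.0, 'joints': [-0.07, 0.053, 1.402, -0.0, 1.689, -0.07], 'qvel': [0.0, 0.001, -0.001, -0.0, -0.002, -0.001], 'joint_efforts': [0.001, -38.167, -36.018, 0.0, 0.006, -0.0], 'tcp_pos': [524.668, 0.037, 216.151], 'tool_rot': [[-0.0, 1.0, -0.002], [1.0, 0.0, 0.0], [0.0, -0.002, -1.0]], 'ft_force': [0.751, 0.302, 0.051], 'wrist_torque': [-0.024, -0.04, -0.002], 'finger_gap': 85.185}
{'fov_y': 50.46797315695616, 'cx': 316.72283307828224, 'cy': 232.37884631319616, 'world_to_cam': array([[-8.21958245e-01,  5.69371188e-01, -1.41807690e-02,
         4.60361901e+02],
       [ 4.22679070e-01,  5.93123421e-01, -6.85235005e-01,
        -1.27426319e+02],
       [-3.81742123e-01, -5.69228476e-01, -7.28183970e-01,
         1.32529097e+03],
       [ 0.00000000e+00,  0.00000000e+00,  0.00000000e+00,
         1.00000000e+00]])}
{'fov_y': 57.262240519063766, 'cx': 317.13130292530866, 'cy': 237.9017478057819, 'world_to_cam': array([[ 9.02898275e-01, -4.29833423e-01,  4.23480658e-03,
        -4.85226494e+02],
       [-2.98564919e-01, -6.34185338e-01, -7.13209609e-01,
         2.39575077e+02],
       [ 3.09246980e-01,  6.42691361e-01, -7.00938029e-01,
         8.16109853e+02],
       [ 0.00000000e+00,  0.00000000e+00,  0.00000000e+00,
         1.00000000e+00]])}
{'fov_y': 65.70646984690485, 'cx': 324.28455208463964, 'cy': 238.528302690456, 'tool_from_camera': array([[ 2.90630453e-04, -9.46032525e-01, -3.24071562e-01,
         8.45765642e+01],
       [ 9.99999406e-01, -6.54114013e-05,  1.08775849e-03,
        -3.52335417e-02],
       [-1.05025289e-03, -3.24071686e-01,  9.46031944e-01,
        -1.56794258e+02],
       [ 0.00000000e+00,  0.00000000e+00,  0.00000000e+00,
         1.00000000e+00]])}
```

View pics/scene0.png

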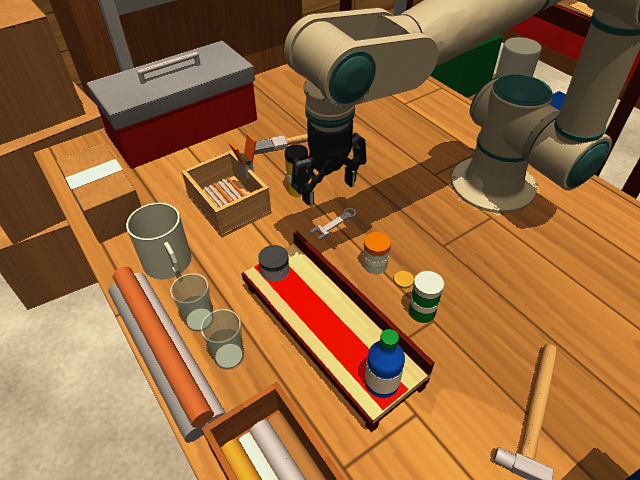

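View pics/side0.png

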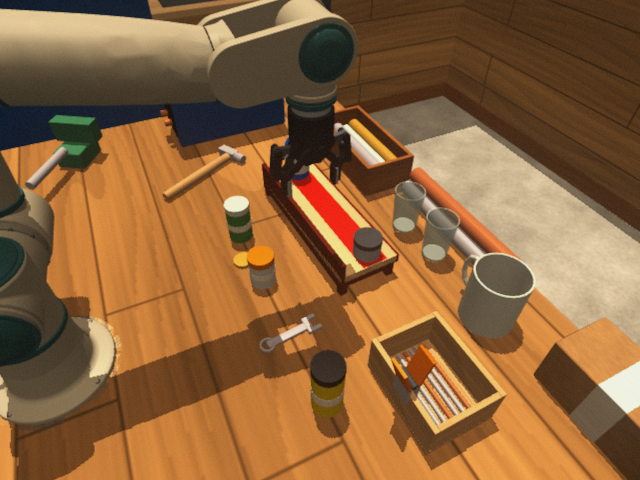

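Scene: bottle cap (390,337), tin top (273,256), lip from (297,234) to (432,366). Side: lids at short (261,254), middle (237,205), tall (328,365); clip around (413,365).

Run:
```python
from h import *
for n,u,v,z,l in [('side',261,254,78,'short'),('scene',377,241,78,'short'),('side',237,205,100,'mid'),('scene',428,281,100,'mid'),('side',328,365,125,'tall'),('scene',390,336,210,'bottle'),('side',368,239,105,'tin'),('scene',273,256,105,'tin'),
 ('scene',297,234,95,'lip far end'),('scene',432,366,95,'lip near end'),('side',344,284,60,'shelf corner?'),('scene',242,163,85,'boxcorner'),('side',371,350,85,'box c1'),('side',434,315,85,'box c2'),('side',436,437,85,'c3'),('side',500,392,85,'c4')]:
    print(l,n,at(n,u,v,z))
a=cv2.imread('pics/raw_scene0.png')[225:425,230:450]
b=cv2.imread('pics/raw_side0.png')[300:450,300:510]
o=np.zeros((600,800,3),np.uint8)
a=cv2.resize(a,(440,400),interpolation=cv2.INTER_CUBIC);b=cv2.resize(b,(350,250),interpolation=cv2.INTER_CUBIC)
c=cv2.resize(cv2.imread('pics/raw_side0.png')[170:300,250:400],None,fx=2.33,fy=2.33,interpolation=cv2.INTER_CUBIC)
o[:400,:440]=a;o[:250,450:]=b;o[260:260+c.shape[0],450:450+c.shape[1]]=c
cv2.imwrite('pics/comp.png',o)
```

```text
short side [425.  37.  78.]
short scene [425.1  33.1  78. ]
mid side [423.4 183.4 100. ]
mid scene [425.3 185.7 100. ]
tall side [ 424.9 -274.4  125. ]
bottle scene [617.2 283.6 210. ]
tin side [633.6 -42.2 105. ]
tin scene [638.7 -38.7 105. ]
lip far end scene [561.2 -69.5  95. ]
lip near end scene [542.4 321.2  95. ]
shelf corner? side [551.5 -95.4  60. ]
boxcorner scene [ 535.6 -358.8   85. ]
box c1 side [ 514.4 -260.8   85. ]
box c2 side [ 654.8 -247.3   85. ]
c3 side [ 527.1 -426.8   85. ]
c4 side [ 660.7 -413.2   85. ]
```

View pics/comp.png

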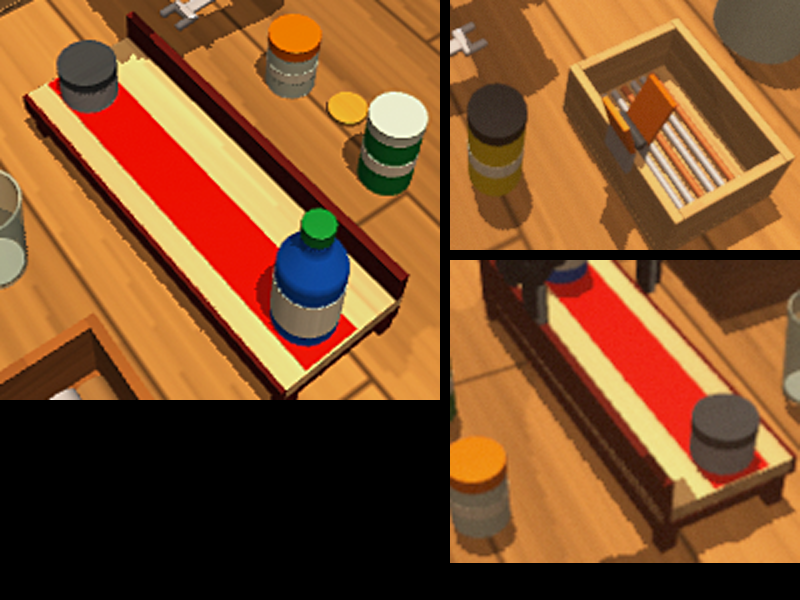

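View pics/wrist0.png

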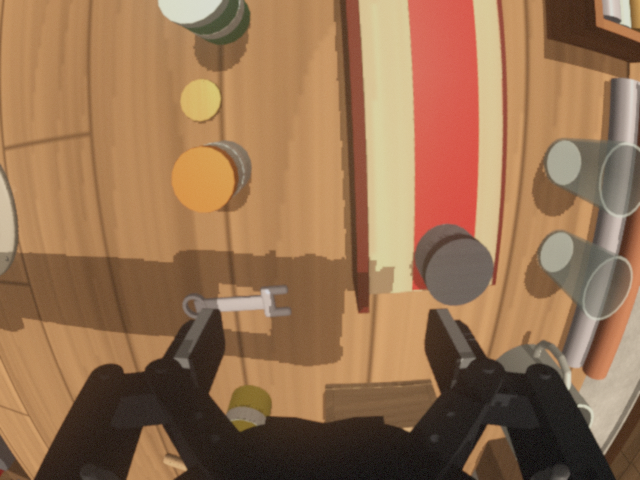

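Composite and wrist view: strip edges, lip, tin (wrist 455,265), pots and the box/clip all visible. Now fit the strip, lip line and clip position.

Run:
```python
from h import *
s=sense();im=cv2.imread('pics/raw_wrist0.png').astype(int)
red=(im[:,:,2]>150)&(im[:,:,1]<70)
for v in (5,60,120,180,230):
    c=np.where(red[v,380:520])[0]+380
    print(v,c.min(),c.max(),at('wrist',c.min(),v,60,s),at('wrist',c.max()+1,v,60,s), [tuple(im[v,u]) for u in range(338,374,3)])
im=cv2.imread('pics/raw_scene0.png').astype(int)
red=(im[:,:,2]>150)&(im[:,:,1]<70)&(im[:,:,0]<70)
for v in (290,310,330,350):
    c=np.where(red[v,240:420])[0]+240
    print('sc',v,at('scene',c.min(),v,60),at('scene',c.max()+1,v,60))
print('wrist short',at('wrist',205,179,78,s),'tin',at('wrist',455,265,105,s))
for n,u,v,z in [('scene',249,147,162),('scene',237,152,162),('side',397,364,162),('side',416,347,162),('side',432,360,162),('side',409,374,162),('side',409,388,85)]: print(n,u,v,at(n,u,v,z))
```

```text
Traceback (most recent call last):
ValueError: zero-size array to reduction operation minimum which has no identity
```

Run:
```python
from h import *
s=sense();im=cv2.imread('pics/raw_wrist0.png').astype(int)
red=(im[:,:,2]>130)&(im[:,:,2]>2.5*im[:,:,1])
for v in (5,60,120,180,210):
    c=np.where(red[v,380:520])[0]+380
    if len(c):print(v,c.min(),c.max(),at('wrist',c.min(),v,60,s),at('wrist',c.max()+1,v,60,s))
    print([(u,int(im[v,u,2]),int(im[v,u,1])) for u in range(338,374,2)])
im=cv2.imread('pics/raw_scene0.png').astype(int)
red=(im[:,:,2]>130)&(im[:,:,2]>2.5*im[:,:,1])
for v in (290,310,330,350):
    c=np.where(red[v,240:420])[0]+240
    if len(c):print('sc',v,at('scene',c.min(),v,60),at('scene',c.max()+1,v,60))
print('wrist short',at('wrist',205,179,78,s),'tin',at('wrist',455,265,105,s))
for n,u,v,z in [('scene',249,147,162),('scene',237,152,162),('side',397,364,162),('side',416,347,162),('side',432,360,162),('side',409,374,162),('side',409,388,85)]: print(n,u,v,at(n,u,v,z))
```

```text
[(338, 129, 93), (340, 104, 74), (342, 83, 58), (344, 88, 59), (346, 124, 70), (348, 146, 82), (350, 142, 78), (352, 144, 79), (354, 144, 80), (356, 144, 80), (358, 160, 117), (360, 210, 187), (362, 217, 195), (364, 216, 195), (366, 215, 195), (368, 217, 197), (370, 217, 201), (372, 217, 203)]
[(338, 142, 103), (340, 140, 102), (342, 136, 99), (344, 95, 66), (346, 85, 59), (348, 96, 62), (350, 134, 74), (352, 143, 79), (354, 144, 80), (356, 143, 78), (358, 143, 81), (360, 145, 84), (362, 184, 155), (364, 216, 194), (366, 216, 194), (368, 216, 195), (370, 216, 197), (372, 217, 198)]
[(338, 194, 145), (340, 156, 113), (342, 142, 105), (344, 142, 105), (346, 124, 90), (348, 92, 62), (350, 95, 68), (352, 117, 70), (354, 144, 84), (356, 145, 84), (358, 143, 79), (360, 144, 83), (362, 145, 85), (364, 160, 114), (366, 212, 188), (368, 216, 195), (370, 217, 197), (372, 218, 202)]
180 441 476 [627.6  31.8  60. ] [662.5  33.1  60. ]
[(338, 197, 148), (340, 200, 152), (342, 177, 131), (344, 144, 105), (346, 146, 108), (348, 136, 100), (350, 95, 67), (352, 92, 64), (354, 113, 69), (356, 139, 78)
[... 279 characters left out ...]
41, 103), (350, 118, 85), (352, 91, 64), (354, 91, 64), (356, 128, 72), (358, 140, 78), (360, 141, 79), (362, 142, 78), (364, 142, 80), (366, 140, 81), (368, 183, 155), (370, 215, 194), (372, 217, 195)]
sc 290 [665.1   5.6  60. ] [602.7  49.9  60. ]
sc 310 [661.7  67.2  60. ] [599.8 111.   60. ]
sc 330 [684.8 106.3  60. ] [595.6 169.3  60. ]
sc 350 [655.7 178.9  60. ] [596.1 220.9  60. ]
wrist short [425.9  35.7  78. ] tin [631.9 -30.1 105. ]
scene 249 147 [ 532.6 -311.5  162. ]
scene 237 152 [ 564.3 -311.3  162. ]
side 397 364 [ 507.  -334.6  162. ]
side 416 347 [ 548.6 -322.8  162. ]
side 432 360 [ 557.4 -351.1  162. ]
side 409 374 [ 514.  -355.4  162. ]
side 409 388 [ 534.2 -345.9   85. ]
```

```bash
python3 -m creep '{"offset":[[-13,-34,0],[-26,-70,0],[-40,-107,0],[-54,-144,0],[-68,-182,0],[-82,-220,0],[-93,-254,0],[-100,-270,0],[-100,-274,0],[-100,-274,-5]],"angular":[[0,0,0],[0,0,0],[0,0,0],[0,0,0],[0,0,0],[0,0,0],[0,0,0],[0,0,0],[0,0,0],[0,0,0]],"fingers":[1,1,1,1,1,1,1,1,1,1]}' 40
python3 - <<'E'
from h import *
s=sense();save('wrist','w1')
E
```

```text
time: 0.98
tcp_pos: [425.0, -275.0, 212.5]
tool_rot: [[0.002, 1.0, 0.001], [1.0, -0.002, -0.001], [-0.001, 0.001, -1.0]]
ft_force: [-0.3, 0.7, 0.6]
finger_gap: 85.4
```

View pics/w1.png

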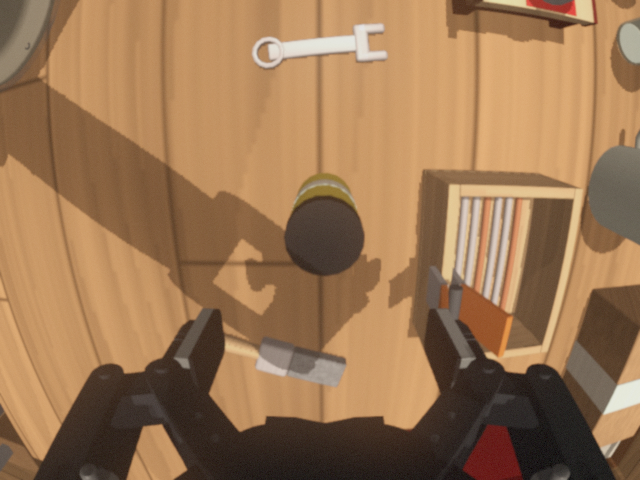

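Tall lid is at (324,236); box near wall top u≈447–460, its end at (453,190); clip steel plate at about (433,290).

Run:
```python
from h import *
s=sense()
print('lid',at('wrist',324,236,125,s))
for l,u,v,z in [('wall corner out',449,185,85),('wall in',459,197,85),('out mid',445,262,85),('in mid',459,262,85),('plate top L',433,267,105),('plate bot',431,305,105),('wall end',415,345,85),('handle corner top',455,272,162),('handle right',511,317,162)]: print(l,at('wrist',u,v,z,s))
```

```text
lid [ 425.  -270.2  125. ]
wall corner out [ 525.  -240.5   85. ]
wall in [ 534.6 -250.1   85. ]
out mid [ 528.2 -306.9   85. ]
in mid [ 541.2 -307.1   85. ]
plate top L [ 511.3 -302.8  105. ]
plate bot [ 513.7 -337.2  105. ]
wall end [ 510.5 -391.6   85. ]
handle corner top [ 507.8 -281.8  162. ]
handle right [ 557.2 -318.1  162. ]
```

```bash
python3 -m creep '{"offset":[[0,2,-30],[0,2,-65],[0,2,-97],[0,2,-114],[0,2,-119],[0,2,-119],[0,2,-119],[0,2,-119],[0,2,-119],[0,2,-119]],"angular":[[0,0,0],[0,0,0],[0,0,0],[0,0,0],[0,0,0],[0,0,0],[0,0,0],[0,0,0],[0,0,0],[0,0,0]],"fingers":[1,1,1,1,1,0,0,0,0,0]}' 40
```

```text
time: 1.87
tcp_pos: [426.1, -272.6, 95.3]
tool_rot: [[-0.0, 1.0, 0.003], [1.0, 0.0, -0.002], [-0.002, 0.003, -1.0]]
ft_force: [-0.2, 1.3, 6.8]
finger_gap: 54.4
```

```bash
python3 -m creep '{"offset":[[0,0,12],[0,0,42],[0,0,75],[2,4,105],[10,24,118],[23,54,120],[37,88,120],[51,122,120],[65,156,120],[79,190,120]],"angular":[[0,0,0],[0,0,0],[0,0,0],[0,0,0],[0,0,0],[0,0,0],[0,0,0],[0,0,0],[0,0,0],[0,0,0]],"fingers":[0,0,0,0,0,0,0,0,0,0]}' 40
python3 -m creep '{"offset":[[14,34,0],[28,68,0],[42,102,0],[56,136,0],[70,170,0],[84,204,0],[98,238,0],[110,266,0],[117,282,0],[120,287,0]],"angular":[[0,0,0],[0,0,0],[0,0,0],[0,0,0],[0,0,0],[0,0,0],[0,0,0],[0,0,0],[0,0,0],[0,0,0]],"fingers":[0,0,0,0,0,0,0,0,0,0]}' 40
python3 - <<'E'
from h import *
s=sense();print(s['tcp_pos']);json.dump({k:np.array(v).tolist() for k,v in s.items()},open('s2.json','w'));save('wrist','w2')
E
```

```text
time: 2.7
tcp_pos: [504.2, -80.2, 213.7]
tool_rot: [[0.0, 1.0, 0.0], [1.0, -0.0, -0.0], [-0.0, 0.0, -1.0]]
ft_force: [1.2, -0.7, -3.5]
finger_gap: 53.8
time: 3.53
tcp_pos: [623.9, 208.0, 212.5]
tool_rot: [[-0.003, 1.0, -0.001], [1.0, 0.003, 0.0], [0.0, -0.001, -1.0]]
ft_force: [-0.2, -0.7, -3.3]
finger_gap: 54.1
[623.94492792 207.95282987 212.46954609]
```

View pics/w2.png

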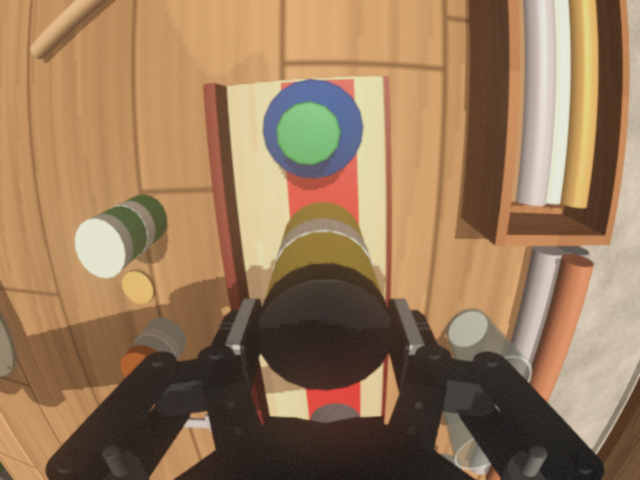

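Bottle cap centre (308,133), strip edges at row 190 about 289 and 358, held pot lid centre (325,328).

Run:
```python
from h import *
s=json.load(open('s2.json'));im=cv2.imread('pics/raw_w2.png').astype(int)
print('cap',at('wrist',308,133,210,s),'potlid',at('wrist',325,328,244,s))
red=(im[:,:,2]>110)&(im[:,:,2]>2.2*im[:,:,1])
for v in (182,190,200):
    c=np.where(red[v,250:385])[0]+250
    print(v,at('wrist',c.min(),v,60,s),at('wrist',c.max()+1,v,60,s))
for v in(130,200,260):
    print([(u,int(im[v,u,2]),int(im[v,u,1])) for u in range(204,250,2)])
```

```text
cap [616.9 285.2 210. ] potlid [624.4 212.1 244. ]
182 [627.1 237.   60. ] [628.8 237.   60. ]
190 [599.2 230.1  60. ] [628.8 230.1  60. ]
200 [597.3 221.4  60. ] [649.4 221.5  60. ]
[(204, 191, 144), (206, 173, 120), (208, 161, 91), (210, 162, 92), (212, 164, 95), (214, 166, 97), (216, 165, 97), (218, 131, 80), (220, 103, 72), (222, 99, 70), (224, 99, 68), (226, 103, 72), (228, 108, 79), (230, 198, 179), (232, 227, 208), (234, 228, 207), (236, 227, 206), (238, 228, 207), (240, 228, 208), (242, 228, 211), (244, 227, 211), (246, 228, 212), (248, 228, 211)]
[(204, 192, 145), (206, 190, 144), (208, 189, 142), (210, 190, 144), (212, 189, 142), (214, 162, 104), (216, 157, 89), (218, 160, 91), (220, 164, 94), (222, 163, 95), (224, 155, 91), (226, 105, 68), (228, 99, 68), (230, 100, 67), (232, 102, 73), (234, 104, 72), (236, 163, 140), (238, 223, 204), (240, 229, 208), (242, 228, 205), (244, 228, 207), (246, 228, 208), (248, 228, 209)]
[(204, 193, 147), (206, 192, 147), (208, 190, 143), (210, 189, 143), (212, 186, 142), (214, 186, 139), (216, 186, 141), (218, 190, 144), (220, 192, 144), (222, 171, 115), (224, 151, 80), (226, 155, 86), (228, 158, 86), (230, 161, 91), (232, 149, 85), (234, 101, 64), (236, 92, 60), (238, 89, 58), (240, 94, 63), (242, 101, 74), (244, 189, 171), (246, 227, 208), (248, 227, 205)]
```

Run:
```python
from h import *
s=json.load(open('s2.json'));im=cv2.imread('pics/raw_w2.png').astype(int)
for v,a,b in((130,206.5,217.5),(200,213.5,225.5),(260,222.5,233)): print('lip',at('wrist',a,v,95,s),at('wrist',b,v,95,s))
for v in (100,190,210,230): print([(u,int(im[v,u,2]),int(im[v,u,1])) for u in list(range(280,296,2))+list(range(350,362,2))])
for v,a,b in((190,288.5,358),(210,287.5,358)): print(at('wrist',a,v,60,s),at('wrist',b,v,60,s))
s0=dict(tcp_pos=[524.7,0,216.5],tool_rot=[[0,1,0],[1,0,0],[0,0,-1]])
for v,a,b in((5,345,357.5),(60,349,361.5),(120,352.5,364.5),(180,355,366.5),(210,355.5,367.5)): print('lip0',at('wrist',a,v,95,s0),at('wrist',b,v,95,s0))
```

```text
lip [535.2 284.6  95. ] [544.  284.1  95. ]
lip [537.8 230.   95. ] [547.6 229.9  95. ]
lip [540.9 179.8  95. ] [549.9 179.9  95. ]
[(280, 97, 110), (282, 100, 115), (284, 95, 111), (286, 101, 117), (288, 96, 114), (290, 96, 114), (292, 97, 114), (294, 95, 113), (350, 96, 109), (352, 101, 105), (354, 179, 153), (356, 225, 219), (358, 227, 224), (360, 228, 223)]
[(280, 229, 212), (282, 228, 214), (284, 229, 217), (286, 228, 209), (288, 225, 134), (290, 226, 106), (292, 225, 105), (294, 227, 107), (350, 225, 105), (352, 225, 105), (354, 226, 107), (356, 226, 107), (358, 229, 187), (360, 229, 218)]
[(280, 228, 211), (282, 229, 212), (284, 229, 214), (286, 229, 215), (288, 227, 198), (290, 226, 117), (292, 226, 102), (294, 224, 100), (350, 225, 102), (352, 226, 104), (354, 225, 101), (356, 225, 101), (358, 226, 156), (360, 227, 214)]
[(280, 227, 210), (282, 228, 211), (284, 200, 181), (286, 145, 119), (288, 145, 117), (290, 148, 125), (292, 153, 132), (294, 155, 136), (350, 157, 137), (352, 158, 138), (354, 156, 133), (356, 151, 125), (358, 149, 123), (360, 188, 170)]
[593.6 230.1  60. ] [652.6 230.3  60. ]
[592.4 212.5  60. ] [653.1 212.7  60. ]
lip0 [540.1 170.3  95. ] [549.3 170.6  95. ]
lip0 [543.  126.9  95. ] [552.2 127.2  95. ]
lip0 [545.8  81.7  95. ] [554.7  81.8  95. ]
lip0 [548.3  36.2  95. ] [557.1  36.3  95. ]
lip0 [549.2  12.6  95. ] [558.5  12.6  95. ]
```

```bash
python3 -m creep '{"offset":[[0,6,0],[0,10,0],[0,11,-10],[0,11,-28],[0,11,-44],[0,11,-53],[0,11,-57],[0,11,-58],[0,11,-58],[0,11,-58]],"angular":[[0,0,0],[0,0,0],[0,0,0],[0,0,0],[0,0,0],[0,0,0],[0,0,0],[0,0,0],[0,0,0],[0,0,0]],"fingers":[0,0,0,0,0,0,0,0,0,0]}' 40
```

```text
time: 4.42
tcp_pos: [624.1, 215.8, 155.5]
tool_rot: [[0.0, 1.0, 0.001], [1.0, -0.0, 0.0], [0.0, 0.001, -1.0]]
ft_force: [-0.6, 0.3, -1.5]
finger_gap: 54.2
```

```bash
python3 -m creep '{"offset":[[0,0,-1],[0,0,-1.5],[0,0,-2],[0,0,-2],[0,0,-2]],"angular":[[0,0,0],[0,0,0],[0,0,0],[0,0,0],[0,0,0]],"fingers":[0,0,0,0,0]}' 40
```

```text
time: 4.83
tcp_pos: [624.2, 216.2, 155.4]
tool_rot: [[-0.0, 1.0, 0.002], [1.0, 0.0, 0.001], [0.001, 0.002, -1.0]]
ft_force: [-4.0, -0.5, 7.5]
finger_gap: 54.5
```

```bash
python3 -m creep '{"offset":[[0,0,0],[0,0,0],[0,0,0],[0,0,0],[0,0,0],[0,0,30],[0,0,65],[0,0,78],[-20,-2,80],[-52,-7,80]],"angular":[[0,0,0],[0,0,0],[0,0,0],[0,0,0],[0,0,0],[0,0,0],[0,0,0],[0,0,0],[0,0,0],[0,0,0]],"fingers":[0.9,0.9,0.9,0.9,0.9,0.9,1,1,1,1]}' 40
python3 - <<'E'
from h import *
s=sense();json.dump({k:np.array(v).tolist() for k,v in s.items()},open('s3.json','w'));save('wrist','w3')
im=cv2.imread('pics/raw_w3.png');cv2.imwrite('pics/w3v.png',im)
E
```

```text
time: 5.67
tcp_pos: [573.2, 209.0, 233.6]
tool_rot: [[0.001, 1.0, 0.003], [1.0, -0.001, 0.001], [0.001, 0.003, -1.0]]
ft_force: [-0.9, 0.5, -0.2]
finger_gap: 85.3
```

View pics/w3v.png

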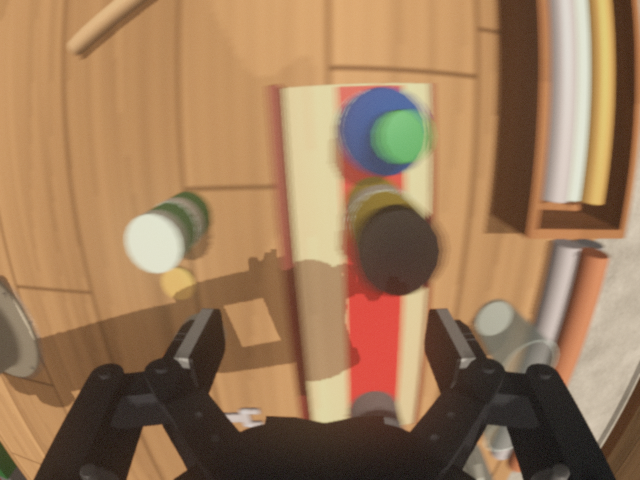

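Tall stands upright, lid (398,250); middle lid (155,243); bottle cap (399,137).

Run:
```python
from h import *
s=json.load(open('s3.json'))
print(s['tcp_pos'],at('wrist',398,250,185,s),at('wrist',155,243,100,s),at('wrist',399,137,210,s))
```

```text
[573.1610086240312, 209.03229320247092, 233.58680938431738] [617.6 215.9 185. ] [423.  190.3 100. ] [609.8 284.  210. ]
```

```bash
python3 -m creep '{"offset":[[-37,-6,0],[-75,-12,0],[-112,-18,0],[-136,-22,-5],[-146,-23,-20],[-147.5,-23,-55],[-147.5,-23,-90],[-147.5,-23,-125],[-147.5,-23,-150],[-147.5,-23,-160]],"angular":[[0,0,0],[0,0,0],[0,0,0],[0,0,0],[0,0,0],[0,0,0],[0,0,0],[0,0,0],[0,0,0],[0,0,0]],"fingers":[1,1,1,1,1,1,1,1,1,1]}' 40
python3 -m creep '{"offset":[[0,0,0],[0,0,0],[0,0,0],[0,0,0],[0,0,0],[0,0,0],[0,0,15],[0,0,45],[0,0,82],[0,0,112]],"angular":[[0,0,0],[0,0,0],[0,0,0],[0,0,0],[0,0,0],[0,0,0],[0,0,0],[0,0,0],[0,0,0],[0,0,0]],"fingers":[0,0,0,0,0,0,0,0,0,0]}' 40
```

```text
time: 6.55
tcp_pos: [422.3, 185.2, 69.0]
tool_rot: [[0.0, 1.0, -0.006], [1.0, -0.0, -0.002], [-0.002, -0.006, -1.0]]
ft_force: [-0.1, 0.3, -0.3]
finger_gap: 85.6
time: 7.38
tcp_pos: [424.7, 186.0, 187.9]
tool_rot: [[0.0, 1.0, 0.002], [1.0, -0.0, 0.001], [0.001, 0.002, -1.0]]
ft_force: [0.4, 0.3, -1.8]
finger_gap: 53.7
```

```bash
python3 -m creep '{"offset":[[20,-10,6],[52,-22,8],[88,-30,8],[124,-33,8],[158,-33,8],[184,-33,8],[198,-33,8],[202.5,-33,4],[202.5,-33,-10],[202.5,-33,-28]],"angular":[[0,0,0],[0,0,0],[0,0,0],[0,0,0],[0,0,0],[0,0,0],[0,0,0],[0,0,0],[0,0,0],[0,0,0]],"fingers":[0,0,0,0,0,0,0,0,0,0]}' 40
python3 -m creep '{"offset":[[0,0,-12],[0,0,-18],[0,0,-21],[0,0,-22.5],[0,0,-23.5],[0,0,-24],[0,0,-24],[0,0,-24]],"angular":[[0,0,0],[0,0,0],[0,0,0],[0,0,0],[0,0,0],[0,0,0],[0,0,0],[0,0,0]],"fingers":[0,0,0,0,0,0,0,0]}' 40
```

```text
time: 8.22
tcp_pos: [627.6, 153.2, 158.3]
tool_rot: [[-0.0, 1.0, 0.003], [1.0, 0.0, 0.001], [0.001, 0.003, -1.0]]
ft_force: [0.5, -0.6, -2.1]
finger_gap: 53.7
time: 8.88
tcp_pos: [627.4, 153.3, 135.7]
tool_rot: [[-0.0, 1.0, 0.003], [1.0, 0.0, 0.001], [0.001, 0.003, -1.0]]
ft_force: [-4.7, 0.8, 6.7]
finger_gap: 53.7
```

```bash
python3 -m creep '{"offset":[[0,0,0],[0,0,0],[0,0,0],[0,0,0],[0,0,0],[0,0,30],[0,0,65],[-8,-6,95],[-38,-26,100],[-70,-46,100]],"angular":[[0,0,0],[0,0,0],[0,0,0],[0,0,0],[0,0,0],[0,0,0],[0,0,0],[0,0,0],[0,0,0],[0,0,0]],"fingers":[0.9,0.9,0.9,0.9,0.9,0.9,1,1,1,1]}' 40
python3 -m creep '{"offset":[[-20,-14,0],[-30,-20,0],[-32,-22,0],[-32,-22,0],[-32,-22,0]],"angular":[[0,0,0],[0,0,0],[0,0,0],[0,0,0],[0,0,0]],"fingers":[1,1,1,1,1]}' 40
python3 - <<'E'
from h import *
s=sense();json.dump({k:np.array(v).tolist() for k,v in s.items()},open('s4.json','w'));save('wrist','w4')
E
```

```text
time: 9.72
tcp_pos: [557.8, 107.0, 235.8]
tool_rot: [[-0.001, 1.0, 0.006], [1.0, 0.001, 0.001], [0.001, 0.006, -1.0]]
ft_force: [0.5, -0.2, 0.6]
finger_gap: 85.2
time: 10.13
tcp_pos: [525.5, 85.3, 233.0]
tool_rot: [[-0.0, 1.0, 0.0], [1.0, 0.0, 0.0], [0.0, 0.0, -1.0]]
ft_force: [0.6, -0.1, 0.6]
finger_gap: 85.4
```

View pics/w4.png

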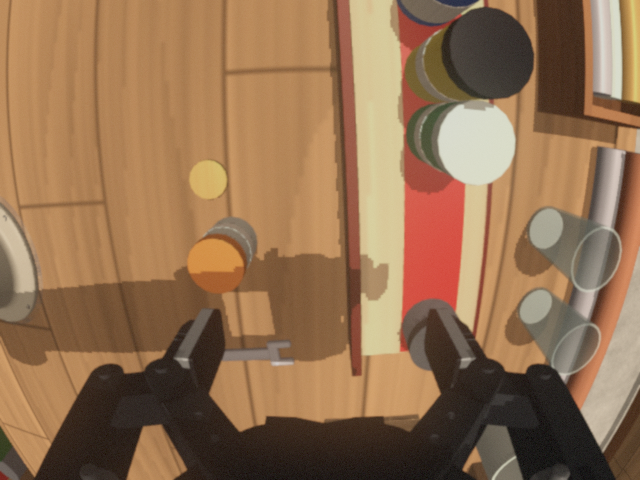

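Middle lid (476,143), tall lid (487,53), short lid (216,264); both placed pots upright in line.

Run:
```python
from h import *
s=json.load(open('s4.json'))
print(at('wrist',476,143,160,s),at('wrist',487.5,53.5,185,s),at('wrist',216,264,78,s))
```

```text
[624.1 156.6 160. ] [619.1 211.6 185. ] [424.5  37.9  78. ]
```

```bash
python3 -m creep '{"offset":[[-30,-14,0],[-64,-30,0],[-90,-44,-5],[-99,-49,-25],[-100,-49,-60],[-100,-49,-95],[-100,-49,-130],[-100,-49,-160],[-100,-49,-175],[-100,-49,-180]],"angular":[[0,0,0],[0,0,0],[0,0,0],[0,0,0],[0,0,0],[0,0,0],[0,0,0],[0,0,0],[0,0,0],[0,0,0]],"fingers":[1,1,1,1,1,1,1,1,1,1]}' 40
python3 -m creep '{"offset":[[0,0,0],[0,0,0],[0,0,0],[0,0,0],[0,0,0],[0,0,0],[0,0,15],[0,0,45],[0,0,82],[0,0,112]],"angular":[[0,0,0],[0,0,0],[0,0,0],[0,0,0],[0,0,0],[0,0,0],[0,0,0],[0,0,0],[0,0,0],[0,0,0]],"fingers":[0,0,0,0,0,0,0,0,0,0]}' 40
```

```text
time: 11.02
tcp_pos: [423.5, 36.4, 49.7]
tool_rot: [[-0.001, 1.0, -0.006], [1.0, 0.001, 0.0], [0.0, -0.006, -1.0]]
ft_force: [-0.6, -0.1, 0.1]
finger_gap: 85.5
time: 11.85
tcp_pos: [425.2, 36.0, 167.7]
tool_rot: [[0.0, 1.0, 0.002], [1.0, -0.0, -0.0], [-0.0, 0.002, -1.0]]
ft_force: [1.1, -0.8, -1.7]
finger_gap: 53.5
```

```bash
python3 -m creep '{"offset":[[20,10,6],[52,24,8],[88,38,8],[124,48,8],[158,54,8],[186,55.5,8],[200,55.5,8],[205,55.5,4],[205,55.5,-10],[205,55.5,-28]],"angular":[[0,0,0],[0,0,0],[0,0,0],[0,0,0],[0,0,0],[0,0,0],[0,0,0],[0,0,0],[0,0,0],[0,0,0]],"fingers":[0,0,0,0,0,0,0,0,0,0]}' 40
python3 -m creep '{"offset":[[0,0,-12],[0,0,-18],[0,0,-21],[0,0,-22.5],[0,0,-23.5],[0,0,-24],[0,0,-24],[0,0,-24]],"angular":[[0,0,0],[0,0,0],[0,0,0],[0,0,0],[0,0,0],[0,0,0],[0,0,0],[0,0,0]],"fingers":[0,0,0,0,0,0,0,0]}' 40
```

```text
time: 12.68
tcp_pos: [630.7, 91.6, 138.1]
tool_rot: [[0.0, 1.0, 0.003], [1.0, -0.0, 0.0], [0.0, 0.003, -1.0]]
ft_force: [-0.2, 0.8, -2.3]
finger_gap: 53.4
time: 13.35
tcp_pos: [630.5, 91.6, 115.1]
tool_rot: [[-0.0, 1.0, 0.002], [1.0, 0.0, 0.0], [0.0, 0.002, -1.0]]
ft_force: [-5.2, -0.2, 5.8]
finger_gap: 53.9
```

```bash
python3 -m creep '{"offset":[[0,0,0],[0,0,0],[0,0,0],[0,0,0],[0,0,0],[0,0,30],[0,0,65],[0,0,100],[0,0,135],[-4,-20,155]],"angular":[[0,0,0],[0,0,0],[0,0,0],[0,0,0],[0,0,0],[0,0,0],[0,0,0],[0,0,0],[0,0,0],[0,0,0]],"fingers":[0.9,0.9,0.9,0.9,0.9,0.9,1,1,1,1]}' 40
python3 -m creep '{"offset":[[-8,-34,0],[-16,-72,0],[-25,-110,0],[-34,-148,0],[-43,-186,0],[-52,-224,0],[-61,-262,0],[-70,-300,0],[-79,-338,0],[-88,-372,0]],"angular":[[0,0,0],[0,0,0],[0,0,0],[0,0,0],[0,0,0],[0,0,0],[0,0,0],[0,0,0],[0,0,0],[0,0,0]],"fingers":[1,1,1,1,1,1,1,1,1,1]}' 60
python3 -m creep '{"offset":[[-6,-22,0],[-8,-28,0],[-8,-28,0],[-8,-28,0],[-8,-28,0]],"angular":[[0,0,0],[0,0,0],[0,0,0],[0,0,0],[0,0,0]],"fingers":[1,1,1,1,1]}' 60
python3 - <<'E'
from h import *
s=sense();json.dump({k:np.array(v).tolist() for k,v in s.items()},open('s5.json','w'));save('wrist','w5');save('scene','sc5')
a=cv2.imread('pics/raw_w5.png')[130:330,220:480]
b=cv2.imread('pics/raw_sc5.png')[220:420,240:450]
o=np.zeros((600,800,3),np.uint8)
a=cv2.resize(a,(520,400),interpolation=cv2.INTER_CUBIC);b=cv2.resize(b,(273,260),interpolation=cv2.INTER_CUBIC)
o[:400,:520]=a;o[:260,525:798]=b;cv2.imwrite('pics/c5.png',o)
E
```

```text
time: 14.18
tcp_pos: [626.7, 74.0, 272.8]
tool_rot: [[-0.004, 1.0, 0.006], [1.0, 0.004, 0.001], [0.001, 0.006, -1.0]]
ft_force: [-0.0, 0.3, 1.1]
finger_gap: 85.1
time: 15.02
tcp_pos: [537.2, -302.7, 268.0]
tool_rot: [[0.001, 1.0, 0.0], [1.0, -0.001, -0.0], [-0.0, 0.0, -1.0]]
ft_force: [0.1, 0.6, 0.9]
finger_gap: 85.3
time: 15.43
tcp_pos: [530.7, -327.1, 268.2]
tool_rot: [[-0.002, 1.0, 0.0], [1.0, 0.002, 0.0], [0.0, 0.0, -1.0]]
ft_force: [0.3, -0.3, 0.4]
finger_gap: 85.5
```

View pics/c5.png

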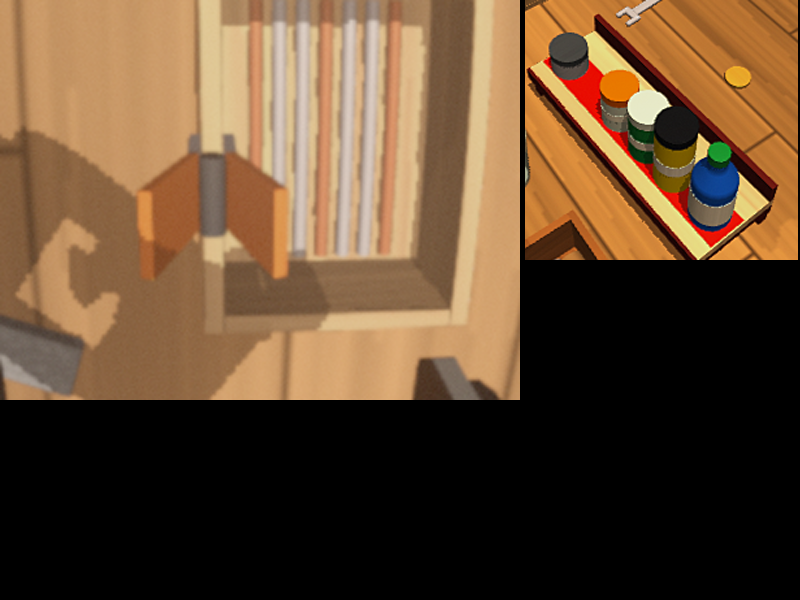

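Clip handle tops: left outer edge (138,190)–(142,277), right (288,188)–(288,277) in the crop; row shows the right order on the strip.

Run:
```python
from h import *
s=json.load(open('s5.json'))
P=lambda u,v,z:at('wrist',220+u/2,130+v/2,z,s)
for p in [(138,190),(142,277),(288,188),(288,277)]: print('top',P(*p,162))
for p in [(201,155),(224,155),(203,236),(225,236)]: print('pin',P(*p,108))
for p in [(198,10),(220,10),(205,325),(224,325)]: print('wall',P(*p,85))
for l,u,v,z in [('short',618,80,138),('mid',649,105,160),('tall',676,122,185),('bottle',719,151,210),('tin',569,46,105)]:
    print(l,at('scene',240+(u-525)/1.3,220+v/1.3,z))
```

```text
top [ 504.8 -322.   162. ]
top [ 505.3 -357.1  162. ]
top [ 560.4 -321.2  162. ]
top [ 561.8 -357.1  162. ]
pin [ 527.7 -322.3  108. ]
pin [ 537.8 -322.3  108. ]
pin [ 528.6 -360.2  108. ]
pin [ 538.6 -360.2  108. ]
wall [ 526.2 -260.    85. ]
wall [ 536.1 -260.    85. ]
wall [ 529.4 -417.4   85. ]
wall [ 539.2 -417.4   85. ]
short [625.7  81.3 138. ]
mid [624.8 154.2 160. ]
tall [623.3 209.2 185. ]
bottle [618.3 283.1 210. ]
tin [636.5 -39.1 105. ]
```

Run:
```python
import cv2
b=cv2.imread('pics/raw_sc5.png')[260:410,290:430]
cv2.imwrite('pics/c6.png',cv2.resize(b,None,fx=4,fy=4,interpolation=cv2.INTER_CUBIC))
```

```text
(no output)
```

View pics/c6.png

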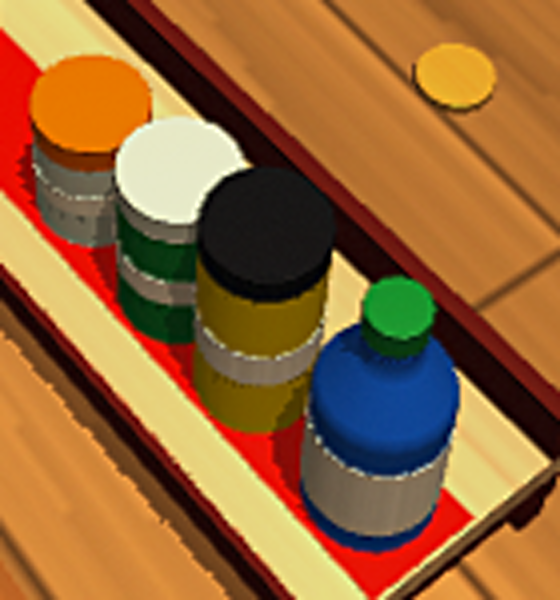

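Lid-top centres: short (91,104), middle (180,169), tall (266,225), bottle cap (399,306) in this 4x crop.

Run:
```python
from h import *
q={}
for l,u,v,z in [('short',91,104,138),('mid',180,169,160),('tall',266,225,185),('bottle',399,306,210)]:
    q[l]=at('scene',290+u/4,260+v/4,z);print(l,q[l])
# bottoms: lowest visible front points of each base on board (z=60): camera-side tangent
for l,u,v in [('short',88,245),('mid',175,342),('tall',248,432),('bottle',370,550)]:
    print(l,'base edge',at('scene',290+u/4,260+v/4,60))
```

```text
short [629.7  91.1 138. ]
mid [627.2 156.4 160. ]
tall [625.7 213.2 185. ]
bottle [618.1 284.1 210. ]
short base edge [646.1 109.8  60. ]
mid base edge [643.1 176.3  60. ]
tall base edge [643.3 231.7  60. ]
bottle base edge [634.5 305.3  60. ]
```

Bottle–tall gap reads ~13 mm with tall and middle nearly touching: within limits but marginal, so I'll shift the tall pot ~5 mm towards the bottle.

```bash
python3 -m creep '{"offset":[[4,24,0],[10,60,0],[17,98,0],[24,136,0],[31,174,0],[38,213,0],[45,252,0],[52,291,0],[59,330,0],[66,369,0]],"angular":[[0,0,0],[0,0,0],[0,0,0],[0,0,0],[0,0,0],[0,0,0],[0,0,0],[0,0,0],[0,0,0],[0,0,0]],"fingers":[1,1,1,1,1,1,1,1,1,1]}' 40
python3 -m creep '{"offset":[[7,39,0],[14,78,0],[20,116,0],[25,146,0],[28,164,0],[28,171,0],[28,173,-10],[28,173,-35],[28,173,-65],[28,173,-90]],"angular":[[0,0,0],[0,0,0],[0,0,0],[0,0,0],[0,0,0],[0,0,0],[0,0,0],[0,0,0],[0,0,0],[0,0,0]],"fingers":[1,1,1,1,1,1,1,1,1,1]}' 40
python3 -m creep '{"offset":[[0,0,-12],[0,0,-22],[0,0,-25],[0,0,-25],[0,0,-25],[0,0,-25],[0,0,-25],[0,0,-25]],"angular":[[0,0,0],[0,0,0],[0,0,0],[0,0,0],[0,0,0],[0,0,0],[0,0,0],[0,0,0]],"fingers":[1,1,1,0,0,0,0,0]}' 40
```

```text
time: 16.37
tcp_pos: [595.8, 43.6, 268.5]
tool_rot: [[-0.002, 1.0, 0.001], [1.0, 0.002, 0.0], [0.0, 0.001, -1.0]]
ft_force: [0.5, -1.2, 0.9]
finger_gap: 85.4
time: 17.2
tcp_pos: [623.5, 212.2, 175.9]
tool_rot: [[0.001, 1.0, -0.0], [1.0, -0.001, -0.001], [-0.001, -0.0, -1.0]]
ft_force: [0.7, -0.7, -1.0]
finger_gap: 85.3
time: 17.87
tcp_pos: [624.7, 213.8, 155.5]
tool_rot: [[-0.0, 1.0, 0.004], [1.0, 0.0, 0.001], [0.001, 0.004, -1.0]]
ft_force: [-0.9, -0.7, 6.0]
finger_gap: 54.2
```

```bash
python3 -m creep '{"offset":[[0,0,2],[0,0,5],[0,2,5],[0,4,5],[0,5,5],[0,5,5],[0,5,3],[0,5,1],[0,5,0],[0,5,0]],"angular":[[0,0,0],[0,0,0],[0,0,0],[0,0,0],[0,0,0],[0,0,0],[0,0,0],[0,0,0],[0,0,0],[0,0,0]],"fingers":[0,0,0,0,0,0,0,0,0,0]}' 40
python3 -m creep '{"offset":[[0,0,0],[0,0,0],[0,0,0],[0,0,0],[0,0,0],[0,0,30],[0,0,65],[0,0,100],[-2,-10,114],[-8,-45,115]],"angular":[[0,0,0],[0,0,0],[0,0,0],[0,0,0],[0,0,0],[0,0,0],[0,0,0],[0,0,0],[0,0,0],[0,0,0]],"fingers":[0.9,0.9,0.9,0.9,0.9,0.9,1,1,1,1]}' 40
```

```text
time: 18.7
tcp_pos: [624.2, 218.9, 155.6]
tool_rot: [[-0.0, 1.0, 0.002], [1.0, 0.0, 0.001], [0.001, 0.002, -1.0]]
ft_force: [-4.0, -0.1, 6.9]
finger_gap: 54.1
time: 19.53
tcp_pos: [616.9, 176.7, 272.6]
tool_rot: [[-0.005, 1.0, 0.008], [1.0, 0.005, 0.003], [0.003, 0.008, -1.0]]
ft_force: [-0.2, -0.7, 0.0]
finger_gap: 85.1
```

```bash
python3 -m creep '{"offset":[[-6,-38,0],[-12,-76,0],[-18,-114,0],[-24,-152,0],[-31,-190,0],[-37,-228,0],[-43,-266,0],[-49,-304,0],[-55,-342,0],[-61,-380,0]],"angular":[[0,0,0],[0,0,0],[0,0,0],[0,0,0],[0,0,0],[0,0,0],[0,0,0],[0,0,0],[0,0,0],[0,0,0]],"fingers":[1,1,1,1,1,1,1,1,1,1]}' 60
python3 -m creep '{"offset":[[-6,-38,0],[-12,-76,0],[-18,-110,0],[-21,-127,0],[-22,-132,-10],[-22,-133,-30],[-22,-133,-60],[-22,-133,-88],[-22,-133,-100],[-22,-133,-100]],"angular":[[0,0,0],[0,0,0],[0,0,0.6],[0,0,1.2],[0,0,1.2],[0,0,1.2],[0,0,1.2],[0,0,1.2],[0,0,1.2],[0,0,1.2]],"fingers":[1,1,1,1,1,1,1,1,1,1]}' 60
```

```text
time: 20.37
tcp_pos: [554.1, -208.5, 267.7]
tool_rot: [[0.0, 1.0, -0.0], [1.0, -0.0, -0.0], [-0.0, -0.0, -1.0]]
ft_force: [0.6, -0.5, -0.8]
finger_gap: 85.2
time: 21.2
tcp_pos: [531.7, -337.5, 163.4]
tool_rot: [[-0.022, 1.0, -0.006], [1.0, 0.022, 0.005], [0.005, -0.006, -1.0]]
ft_force: [0.2, -0.0, -1.3]
finger_gap: 85.7
```

```bash
python3 -m creep '{"offset":[[0,0,-10],[0,0,-18],[0,0,-21],[0,0,-21],[0,0,-21],[0,0,-21],[0,0,-21],[0,0,-21],[0,0,-21],[0,0,-21]],"angular":[[0,0,0],[0,0,0],[0,0,0],[0,0,0],[0,0,0],[0,0,0],[0,0,0],[0,0,0],[0,0,0],[0,0,0]],"fingers":[1,1,1,1,0,0,0,0,0,0]}' 60
python3 -m creep '{"offset":[[0,0,0],[0,0,0],[0,0,0]],"angular":[[0,0,0],[0,0,0],[0,0,0]],"fingers":[0,0,0]}' 60
```

```text
time: 22.03
tcp_pos: [533.2, -340.3, 149.6]
tool_rot: [[-0.02, 1.0, 0.002], [1.0, 0.02, -0.003], [-0.003, 0.002, -1.0]]
ft_force: [-3.6, 0.7, 9.5]
finger_gap: 12.3
time: 22.28
tcp_pos: [533.4, -340.2, 149.6]
tool_rot: [[-0.021, 1.0, 0.003], [1.0, 0.021, -0.003], [-0.003, 0.002, -1.0]]
ft_force: [-2.6, -0.6, 7.6]
finger_gap: -0.1
```

Run:
```python
from h import *
for n in('wrist','side','scene'): save(n,n+'7')
o=np.zeros((600,800,3),np.uint8)
def put(n,c,x,y,k):
    a=cv2.imread(f'pics/raw_{n}7.png')[c[1]:c[3],c[0]:c[2]];a=cv2.resize(a,None,fx=k,fy=k,interpolation=cv2.INTER_CUBIC);o[y:y+a.shape[0],x:x+a.shape[1]]=a
put('wrist',(100,100,540,400),0,0,.9);put('side',(330,270,530,450),400,0,2);put('scene',(160,100,300,240),0,280,2.2);put('scene',(230,210,440,400),400,370,1.2)
cv2.imwrite('pics/c7.png',o)
```

```text
(no output)
```

View pics/c7.png

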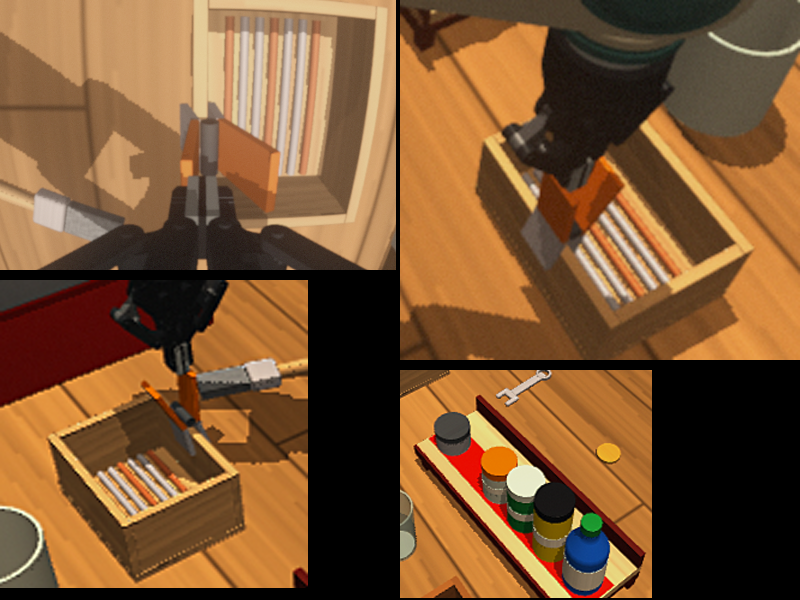

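The fingers shut fully without stopping: the clip is still on the wall, leaning towards +x with its handles open. Row on the shelf looks right (short, middle, tall, bottle in line, small gaps). I'll raise shut and compare the clip with the earlier view numerically.

```bash
python3 -m creep '{"offset":[[0,0,5],[0,0,20],[0,0,45],[0,0,80],[0,3,110],[-3,11,121],[-3,11,121],[-3,11,121],[-3,11,121],[-3,11,121]],"angular":[[0,0,0],[0,0,0],[0,0,0],[0,0,0],[0,0,0],[0,0,-1.2],[0,0,-1.2],[0,0,-1.2],[0,0,-1.2],[0,0,-1.2]],"fingers":[0,0,0,0,0,0,0,0,0.5,1]}' 60
python3 - <<'E'
from h import *
s=sense();json.dump({k:np.array(v).tolist() for k,v in s.items()},open('s8.json','w'))
for n in('wrist','scene','side'): save(n,n+'8')
def asc(f,c,st):
    a=cv2.imread(f)[c[1]:c[3]:st,c[0]:c[2]:st].astype(int)
    for i,r in enumerate(a): print(c[1]+i*st,''.join('O' if p[2]>110 and p[2]>1.75*p[1] and p[1]>1.3*p[0] and p[1]<0.57*p[2] else ('g' if abs(p[2]-p[0])<22 and p[2]<150 else '.') for p in r))
asc('pics/raw_w5.png',(276,180,376,280),3);print();asc('pics/raw_wrist8.png',(276,180,376,280),3)
E
```

```text
time: 23.27
tcp_pos: [529.6, -328.4, 265.6]
tool_rot: [[-0.0, 1.0, -0.003], [1.0, 0.0, 0.002], [0.002, -0.003, -1.0]]
ft_force: [-0.1, -0.4, -0.2]
finger_gap: 23.6
180 ..................................
183 ..................................
186 ..................................
189 ..................................
192 ..................................
195 ..................................
198 ..................................
201 ..................................
204 ..................................
207 ..................................
210 ..................................
213 ..................................
216 ..................................
219 ..................................
222 ..................................
225 .......OOO........................
228 ..................................
231 .......O..O.......................
234 ..................................
237 ...........OO.......O.............
240 .......O..O.......................
243 ...........O...........O..........
246 ............OO.........O..........
249 .........OOO...........O..........

[... 1016 characters left out ...]
28 ..................................
231 ..........O...O......O............
234 ............O.....................
237 ........O.....O......O............
240 ........O.....O...................
243 ......................O...........
246 .............O....................
249 ........O.OO......................
252 ........................O.........
255 ........O.O.......................
258 .........OO.......................
261 .........O.................O......
264 ........O.........................
267 ..................................
270 ..................................
273 ..................................
276 ..................................
279 ..................................
```

```bash
cat >> h.py <<'E'
def asc(f,c,st):
    a=cv2.imread(f)[c[1]:c[3]:st,c[0]:c[2]:st].astype(int)
    for i,r in enumerate(a): print(c[1]+i*st,''.join(('#' if p[2]>185 else 'O') if p[2]>2.3*p[0] and p[2]>90 else ('g' if abs(p[2]-p[0])<22 and p[2]<160 else '.') for p in r))
E
python3 - <<'E'
from h import *
im=cv2.imread('pics/raw_w5.png');print(im[240,295],im[245,325],im[245,310],im[245,352],im[240,362],im[180,325])
asc('pics/raw_w5.png',(270,190,390,280),3);print();asc('pics/raw_wrist8.png',(270,190,390,280),3)
E
```

```text
[ 65 130 205] [ 95 103 118] [ 46  88 158] [ 55  93 154] [ 87 154 222] [148 198 224]
190 ........................................
193 ........................................
196 ........................................
199 ........................................
202 ........................................
205 ........................................
208 ..............OOO....OOO................
211 .............OOOO....OOOOO..............
214 ............OOOOO....OOOOOO.............
217 ..........OOOOOOO....OOOOOOO............
220 .........OOOOOOOO....OOOOOOOO...........
223 .......OOOOOOOOOO....OOOOOOOOO..........
226 ......###OOOOOOOO....OOOOOOOO##.........
229 ......O##OOOOOOOO.....OOOOOOO###........
232 ......O##OOOOOOOO....OOOOOOOO##.........
235 ......O##OOOOOOOO....OOOOOOOO###........
238 ......O##OOOOOOOO....OOOOOOOO##.........
241 ......O##OOOOOOOO....OOOOOOOO##.........
244 ......O##OOOOOOOO.....OOOOOOO##.........
247 .......##OOOOOOO.......OOOOOO##.........
250 .......O#OOOOOOO........OOOOO##.........
253 .......OOOOOOOO.........OOOOO##.........
256 .......OOOOOOO........
[... 984 characters left out ...]
OO.....OOOOOOOO##........
235 .......###OOOOOOOO....OOOOOOOO##........
238 .......###OOOOOOOO....OOOOOOOO##........
241 .......###OOOOOOOO....OOOOOOOO##........
244 .......###OOOOOOOO....OOOOOOOO##........
247 .......O##OOOOOOO......OOOOOOO##........
250 .......OO#OOOOOO........OOOOOO##........
253 .......OOOOOOOO..........OOOOO##........
256 .......OOOOOOO............OOOO##........
259 .......OOOOOO..............OOO##........
262 .......OOOOO................OO##........
265 .......OOOOO.................O##O.......
268 .......OOOO...................#O........
271 ........................................
274 ........................................
277 ........................................
```

The clip sprang back upright in its original place (masks match). I'll retry about 10 mm lower, closing gradually and checking side force.

```bash
python3 -m creep '{"offset":[[1,-6,0],[2,-11.5,-5],[2,-11.5,-35],[2,-11.5,-65],[2,-11.5,-95],[2,-11.5,-118],[2,-11.5,-128],[2,-11.5,-130],[2,-11.5,-130],[2,-11.5,-130]],"angular":[[0,0,0.6],[0,0,1.2],[0,0,1.2],[0,0,1.2],[0,0,1.2],[0,0,1.2],[0,0,1.2],[0,0,1.2],[0,0,1.2],[0,0,1.2]],"fingers":[1,1,1,1,1,1,1,1,1,1]}' 40
for i in 1; do python3 -m creep '{"offset":[[0,0,0],[0,0,0],[0,0,0]],"angular":[[0,0,0],[0,0,0],[0,0,0]],"fingers":[0.72,0.72,0.72]}' 40; done
python3 -m creep '{"offset":[[0,0,0],[0,0,0],[0,0,0]],"angular":[[0,0,0],[0,0,0],[0,0,0]],"fingers":[0.62,0.62,0.62]}' 40
python3 -m creep '{"offset":[[0,0,0],[0,0,0],[0,0,0]],"angular":[[0,0,0],[0,0,0],[0,0,0]],"fingers":[0.54,0.54,0.54]}' 40
```

```text
time: 24.25
tcp_pos: [532.8, -340.7, 140.1]
tool_rot: [[-0.021, 1.0, 0.003], [1.0, 0.021, -0.002], [-0.002, 0.003, -1.0]]
ft_force: [0.4, -0.3, 1.3]
finger_gap: 85.6
time: 24.5
tcp_pos: [532.4, -340.3, 139.2]
tool_rot: [[-0.021, 1.0, 0.002], [1.0, 0.021, -0.001], [-0.001, 0.002, -1.0]]
ft_force: [-0.6, 0.5, -0.0]
finger_gap: 61.6
time: 24.75
tcp_pos: [532.0, -339.9, 137.9]
tool_rot: [[-0.021, 1.0, -0.0], [1.0, 0.021, 0.0], [0.0, -0.0, -1.0]]
ft_force: [1.0, 0.7, -0.5]
finger_gap: 52.9
time: 25.0
tcp_pos: [532.0, -339.9, 137.9]
tool_rot: [[-0.021, 1.0, -0.0], [1.0, 0.021, 0.0], [0.0, -0.0, -1.0]]
ft_force: [0.2, 0.4, -0.5]
finger_gap: 46.6
```

```bash
python3 -m creep '{"offset":[[0,0,0],[0,0,0],[0,0,0]],"angular":[[0,0,0],[0,0,0],[0,0,0]],"fingers":[0.46,0.46,0.46]}' 40
python3 -m creep '{"offset":[[0,0,0],[0,0,0],[0,0,0]],"angular":[[0,0,0],[0,0,0],[0,0,0]],"fingers":[0.4,0.4,0.4]}' 40
python3 - <<'E'
from h import *
save('wrist','w9');asc('pics/raw_w9.png',(240,200,420,380),5)
E
```

```text
time: 25.25
tcp_pos: [532.0, -340.0, 138.0]
tool_rot: [[-0.021, 1.0, 0.0], [1.0, 0.021, 0.0], [0.0, 0.0, -1.0]]
ft_force: [0.1, -0.9, -0.7]
finger_gap: 39.5
time: 25.5
tcp_pos: [532.0, -340.0, 138.0]
tool_rot: [[-0.021, 1.0, 0.0], [1.0, 0.021, 0.0], [0.0, 0.0, -1.0]]
ft_force: [-0.6, 0.7, -1.0]
finger_gap: 34.3
200 ....................................
205 ....................................
210 ....................................
215 ....................................
220 ....................................
225 ....................................
230 ....................................
235 ....................................
240 .............OO.....OO..............
245 ............OOO.....OO..............
250 ............OOO.....OOO.............
255 ...........OOOO.....OOO.............
260 ...........OOOO...g.OOOO............
265 ..........OOOOO.g...OOOO............
270 ..........OOOOO.ggg.OOOO............
275 ..........OOOOO.g...OOOOO...........
280 .........OOOOOO.gg..OOOOO...........
285 .........O##OOO.gg..OOO###..........
290 .........OO#OOO.....OOO###..........
295 .........OOOOOO.....OOO##O..........
300 .........OOOOOO.....OOO##O.g........
305 .........OOOOOO.....OOO##O..........
310 .........OOOOO......OOO##...........
315 ......g..OOOOO.......OO##...........
320 .....gg..OOOOO.......OOOO...........
325 ....gg...OOOO........OOOO....g.g....
330 .........OOOO........OOOO...........
335 ......g...OOO.........OOO...ggg.....
340 ...gg....OOOO.........OOO.....g.....
345 g....g....OOO.........OOO........gg.
350 ...g.gg...OO..........OOO....g..ggg.
355 gggg.g........................g.gg.g
360 ggg..g.........................g..gg
365 gggg..g.........................gggg
370 ggg.gg...........................ggg
375 gggggg...........................gg.
```

Handles are now symmetrically between the fingers and closing. Continue.

```bash
python3 -m creep '{"offset":[[0,0,0],[0,0,0],[0,0,0]],"angular":[[0,0,0],[0,0,0],[0,0,0]],"fingers":[0.33,0.33,0.33]}' 40
python3 -m creep '{"offset":[[0,0,0],[0,0,0],[0,0,0],[0,0,0]],"angular":[[0,0,0],[0,0,0],[0,0,0],[0,0,0]],"fingers":[0.26,0.26,0.2,0.2]}' 40
```

```text
time: 25.8
tcp_pos: [532.0, -340.0, 138.0]
tool_rot: [[-0.021, 1.0, 0.0], [1.0, 0.021, -0.0], [-0.0, 0.0, -1.0]]
ft_force: [0.4, -0.1, -1.2]
finger_gap: 28.2
time: 26.13
tcp_pos: [532.0, -340.0, 138.0]
tool_rot: [[-0.021, 1.0, 0.0], [1.0, 0.021, 0.0], [0.0, 0.0, -1.0]]
ft_force: [-0.3, 0.2, -0.4]
finger_gap: 22.3
```

```bash
python3 -m creep '{"offset":[[0,0,0],[0,0,3],[0,0,8],[0,0,15],[0,0,25],[0,0,40],[0,0,58],[0,0,72],[0,0,77],[0,0,77]],"angular":[[0,0,0],[0,0,0],[0,0,0],[0,0,0],[0,0,0],[0,0,0],[0,0,0],[0,0,0],[0,0,0],[0,0,0]],"fingers":[0.15,0.15,0.15,0.15,0.15,0.15,0.15,0.15,0.15,0.15]}' 50
python3 - <<'E'
from h import *
save('wrist','w10');asc('pics/raw_w10.png',(240,200,420,380),5)
E
```

```text
time: 26.97
tcp_pos: [532.6, -340.4, 217.7]
tool_rot: [[-0.021, 1.0, 0.004], [1.0, 0.021, -0.003], [-0.003, 0.003, -1.0]]
ft_force: [-0.7, -0.4, -0.9]
finger_gap: 21.5
200 ....................................
205 ....................................
210 ....................................
215 ....................................
220 ....................................
225 ....................................
230 ....................................
235 .............OO.....................
240 .............OO.....OO..............
245 .............OO.....OO..............
250 .............OO.....OO..............
255 ............OOO.....OO..............
260 ............OOO...g.OO..............
265 ............OOO.g...OOO.............
270 ............OOO.ggg.OOO.............
275 ............OOO.ggg.OOO.............
280 ...........O##O.g...O##.............
285 ...........O##O..g..O##.............
290 ............##O.....O##.............
295 ............OOO.....O#O.............
300 ............OOO.....##O.............
305 .........g..OOO.....##O.............
310 .g........g.OOO.....##O.............
315 gg......g...OOO.....O#..............
320 gg.......g..OOO.....OO..............
325 g...........OOO.....OO..............
330 g.......g...OOO.....OO..............
335 g....g.g....OOO.....OO..............
340 .....g.g....OOO.....OO..............
345 .......gg...OOO.....OOO.............
350 .....gg.....O.......................
355 ..gg.g.g............................
360 gggg................................
365 ggggggg.............................
370 .gg.gg..............................
375 ggggggg.............................
```

Clip held fully open and lifted clear. Carry to the lip.

```bash
python3 -m creep '{"offset":[[1,10,5],[2,35,5],[3,70,5],[5,108,5],[6,146,5],[8,184,5],[10,222,5],[11,260,5],[13,298,5],[14,336,5]],"angular":[[0,0,0],[0,0,0],[0,0,0.5],[0,0,1],[0,0,1.8],[0,0,1.8],[0,0,1.8],[0,0,1.8],[0,0,1.8],[0,0,1.8]],"fingers":[0.15,0.15,0.15,0.15,0.15,0.15,0.15,0.15,0.15,0.15]}' 50
python3 -m creep '{"offset":[[2,36,0],[3,66,0],[4,84,0],[4,90,0],[4,91,0],[4,91,-10],[4,91,-25],[4,91,-33],[4,91,-33],[4,91,-33]],"angular":[[0,0,0],[0,0,0],[0,0,0],[0,0,0],[0,0,0],[0,0,0],[0,0,0],[0,0,0],[0,0,0],[0,0,0]],"fingers":[0.15,0.15,0.15,0.15,0.15,0.15,0.15,0.15,0.15,0.15]}' 50
python3 - <<'E'
from h import *
s=sense();print(s['tcp_pos'])
for n in('wrist','scene','side'): save(n,n+'11')
o=np.zeros((600,800,3),np.uint8)
def put(n,c,x,y,k):
    a=cv2.imread(f'pics/raw_{n}11.png')[c[1]:c[3],c[0]:c[2]];a=cv2.resize(a,None,fx=k,fy=k,interpolation=cv2.INTER_CUBIC);o[y:y+a.shape[0],x:x+a.shape[1]]=a
put('wrist',(200,150,460,420),0,0,2.2);put('scene',(260,160,440,340),580,0,1.2);put('side',(200,120,400,300),580,250,1.1)
cv2.imwrite('pics/c11.png',o)
# lip edges in the wrist picture on both sides
im=cv2.imread('pics/raw_wrist11.png').astype(int)
for v in (60,120,180,220): print(v,[(u,int(im[v,u,2]),int(im[v,u,1])) for u in range(290,350,3)])
E
```

```text
time: 27.85
tcp_pos: [545.1, -1.5, 219.2]
tool_rot: [[-0.053, 0.999, -0.001], [0.999, 0.053, 0.0], [0.0, -0.001, -1.0]]
ft_force: [0.9, 0.2, -1.0]
finger_gap: 21.7
time: 28.68
tcp_pos: [549.7, 86.1, 186.3]
tool_rot: [[-0.051, 0.999, -0.002], [0.999, 0.051, -0.0], [-0.0, -0.002, -1.0]]
ft_force: [-0.3, 1.4, -0.6]
finger_gap: 21.6
[549.69425422  86.11549954 186.26465862]
60 [(290, 156, 115), (293, 158, 114), (296, 158, 114), (299, 158, 114), (302, 161, 120), (305, 163, 121), (308, 164, 122), (311, 160, 118), (314, 121, 89), (317, 143, 87), (320, 159, 94), (323, 160, 94), (326, 160, 96), (329, 161, 96), (332, 207, 188), (335, 220, 201), (338, 222, 200), (341, 221, 202), (344, 221, 202), (347, 221, 204)]
120 [(290, 191, 142), (293, 192, 144), (296, 191, 144), (299, 192, 144), (302, 198, 149), (305, 203, 154), (308, 204, 156), (311, 201, 153), (314, 145, 106), (317, 137, 86), (320, 158, 92), (323, 160, 96), (326, 158, 92), (329, 158, 93), (332, 202, 182), (335, 222, 202), (338, 221, 200), (341, 223, 202), (344, 222, 202), (347, 221, 203)]
180 [(290, 204, 155), (293, 202, 154), (296, 203, 153), (299, 206, 157), (302, 206, 157), (305, 206, 157), (308, 202, 154), (311, 199, 150), (314, 157, 115), (317, 136, 86), (320, 154, 90), (323, 157, 93), (326, 158, 93), (329, 155, 91), (332, 200, 180), (335, 222, 201), (338, 220, 200), (341, 221, 201), (344, 220, 200), (347, 221, 203)]
220 [(290, 136, 116), (293, 126, 107), (296, 127, 111), (299, 127, 108), (302, 160, 119), (305, 199, 151), (308, 199, 151), (311, 198, 152), (314, 154, 113), (317, 133, 90), (320, 149, 82), (323, 151, 85), (326, 153, 85), (329, 148, 82), (332, 199, 178), (335, 220, 199), (338, 200, 176), (341, 175, 145), (344, 176, 144), (347, 158, 132)]
```

Lip edges at u 316–331, centred on the tool axis (324) and vertical; jaws at u≈297 and 343 straddle it. Lower.

```bash
python3 -m creep '{"offset":[[0,0.5,-10],[0,0.5,-22],[0,0.5,-32],[0,0.5,-38],[0,0.5,-40],[0,0.5,-40],[0,0.5,-40],[0,0.5,-40]],"angular":[[0,0,0],[0,0,0],[0,0,0],[0,0,0],[0,0,0],[0,0,0],[0,0,0],[0,0,0]],"fingers":[0.15,0.15,0.15,0.15,0.15,0.15,0.15,0.15]}' 50
python3 -m creep '{"offset":[[0,0,0],[0,0,0],[0,0,0],[0,0,0],[0,0,0],[0,0,0]],"angular":[[0,0,0],[0,0,0],[0,0,0],[0,0,0],[0,0,0],[0,0,0]],"fingers":[0.3,0.4,0.5,0.55,0.6,0.6]}' 50
python3 - <<'E'
from h import *
save('wrist','w12');asc('pics/raw_w12.png',(230,200,430,380),5)
E
```

```text
time: 29.5
tcp_pos: [550.3, 87.6, 147.7]
tool_rot: [[-0.052, 0.999, 0.001], [0.999, 0.052, 0.0], [0.0, 0.001, -1.0]]
ft_force: [0.2, -0.2, 0.1]
finger_gap: 21.7
time: 30.0
tcp_pos: [550.0, 87.5, 147.0]
tool_rot: [[-0.052, 0.999, 0.0], [0.999, 0.052, -0.0], [-0.0, 0.0, -1.0]]
ft_force: [0.4, 0.4, -1.0]
finger_gap: 51.0
200 ..................................OOOOOO
205 .................OOO..............OOOOO.
210 .................OO...............OOO...
215 .................OOO..............#O....
220 ..................OOO.............#.....
225 ..................OOO...................
230 ..................OO....................
235 ...................OO...................
240 ...............OO.....O.................
245 ..............OOO.....OO................
250 .............OOOO.....OOO...............
255 ............OOOOO.....OOOO.......O.....O
260 ...........OOOOOO.....OOOOO......O.....O
265 ..........OOOOOOO.....OOOOOO.....OO...OO
270 .........OOOOOOOO....OOOOOOOO....OO...OO
275 .......OOOOOOOOOO.....OOOOOOOO...OO..OO#
280 .......OOOOOOOOOO..g.OOOOOOOOOO..OOO.OO#
285 .......##OOOOOOOO.g.gOOOOOOOO###.OOO.OO#
290 .......###OOOOOOO..g.OOOOOOOO###.OOOOO##
295 .......###OOOOOOO....OOOOOOOO###.OOOOO##
300 .......###OOOOOOO.....OOOOOOO##O...#OOO#
305 .......###OOOOOO.......OOOOOO##O...###OO
310 .......###OOOOOO..OO...OOOOOO##O....OO#O
315 ...g...O##OOOOO...OO....OOOOO##.......OO
320 ..g....O#OOOOOO...OO....OOOOO##........#
325 ...g...OOOOOOO....OO.....OOOOOO........O
330 .ggg....OOOOO.....OO......OOOOO.........
335 gggg....OOOOO.....OO......OOOOO.........
340 ggg.....OOOO......OO.......OOOO.........
345 gg.g....OOOO......OO........OOO.........
350 gggg....OOO........O........OO..........
355 .g.g..............OO....................
360 .ggggg............OO...........#........
365 ..ggg.............OO...........#........
370 gg.gg..O..........OO...........#........
375 g.gggg............OO...........#........
```

Clip has shut symmetrically on the lip. Open a little more, rise straight up, retreat.

```bash
python3 -m creep '{"offset":[[0,0,0],[0,0,0],[0,0,3],[0,0,8],[0,0,18],[0,0,40],[0,0,70],[0,0,100],[-20,-20,110],[-45,-45,110]],"angular":[[0,0,0],[0,0,0],[0,0,0],[0,0,0],[0,0,0],[0,0,0],[0,0,0],[0,0,0],[0,0,0],[0,0,0]],"fingers":[0.7,0.77,0.77,0.85,0.95,1,1,1,1,1]}' 50
python3 -m creep '{"offset":[[-20,-25,0],[-40,-55,0],[-60,-90,0],[-75,-125,0],[-85,-150,0],[-90,-165,0],[-90,-165,0],[-90,-165,0],[-90,-165,0]],"angular":[[0,0,0],[0,0,0],[0,0,0],[0,0,0],[0,0,0],[0,0,0],[0,0,0],[0,0,0],[0,0,0]],"fingers":[1,1,1,1,1,1,1,1,1]}' 50
python3 - <<'E'
from h import *
save('scene','sc13');save('side','sd13')
a=cv2.imread('pics/raw_sc13.png')[210:410,240:440];b=cv2.imread('pics/raw_sd13.png')[130:300,220:400]
o=np.zeros((600,800,3),np.uint8);o[:600,:600][:500,:500]=cv2.resize(a,(500,500),interpolation=cv2.INTER_CUBIC);o[:283,500:800]=cv2.resize(b,(300,283),interpolation=cv2.INTER_CUBIC)
cv2.imwrite('pics/c13.png',o)
E
```

```text
time: 30.88
tcp_pos: [506.3, 43.0, 261.6]
tool_rot: [[-0.055, 0.998, 0.007], [0.999, 0.055, 0.0], [-0.0, 0.007, -1.0]]
ft_force: [-0.2, -1.9, 0.5]
finger_gap: 85.4
time: 31.63
tcp_pos: [415.3, -121.9, 257.7]
tool_rot: [[-0.053, 0.999, 0.001], [0.999, 0.053, 0.0], [-0.0, 0.001, -1.0]]
ft_force: [-0.1, -0.9, -0.0]
finger_gap: 85.4
```

View pics/c13.png

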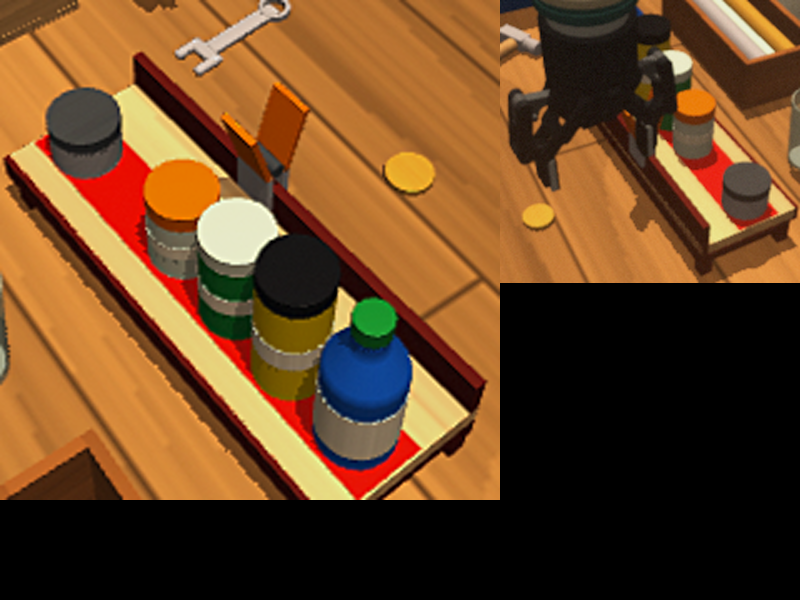

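The clip stands upright on the lip. Lid centres in the crop: tin (85,118), short (182,189), middle (238,232), tall (298,276), cap (374,321).

Run:
```python
from h import *
for l,u,v,z in [('tin',85,118,105),('short',182,189,138),('mid',238,232,160),('tall',298,276,185),('bottle',374,321,210),('clip pin',270,163,138-20)]:
    print(l,at('scene',240+u*.4,210+v*.4,z))
from bench import hand_in
print(hand_in())
```

```text
tin [638.7 -34.8 105. ]
short [629.1  90.4 138. ]
mid [627.6 157.5 160. ]
tall [627.  222.1 185. ]
bottle [620.4 286.5 210. ]
clip pin [551.8  96.  118. ]
the job is handed in; nothing more can be done
None
```

The three pots now stand upright on the red strip in the order bottle, tall, middle, short. The clip stands upright on the shelf's lip in front of the shortest pot. I handed the job in at about 32 s.

**Row:** the final picture puts the bottle-to-tall gap at about 7 mm, tall-to-middle at about 9 mm and middle-to-short at about 11 mm. The pots are within about 3 mm of the strip's middle. After first placing the tall pot I measured about 13 mm to the bottle, so I re-gripped it, lifted it slightly and set it down 5 mm closer.

**Bottle and tin:** I never touched either on purpose. Their final readings differ from earlier ones by only 2–4 mm, which is about the accuracy of reading the pictures.

**Clip:** the first squeeze missed. The fingers shut fully while the clip leaned over on the box wall, and it sprang back to its place when I raised them. The second try, about 10 mm lower and closed in steps, held it at 22 mm. The wrist picture showed it shut evenly on the lip.

**Disagreement:** a rough reading of the hinge pin in the last picture puts the clip at y = 96 mm. The tool released it at y = 87.5 mm, and the spot straight in front of the short pot is at about 86–87 mm. I trust the tool's position more, but the clip could be up to about 9 mm off to the side.

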